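Drive the seized hinge pin out of a tortilla press

TASK

The upper plate of the tortilla press has to come off for washing, but its hinge pin has seized. Take the drift punch from its wooden rest, put its nose into the plain bore of the hinge (the side away from the pin's head) and press the pin out with a steady push, never a blow, because the cast lugs chip, until the punch's shoulder just meets the lug; then lay the punch back in its rest, draw the pin right out by its head and put it in the white bowl. Leave the press, its upper plate and the other things on the table where they are.

Things in the scene. Friction and masses are not known exactly. Their poses are not given: they have to be found in the camera images.
- press: Base of a cast aluminium tortilla press, fixed. Origin: on the table under the middle of the hinge; x from hinge to plates, y along the hinge axis, which is 56 mm up. Two round lugs, 29 mm wide, 70 mm high, at y = +16..+34 and -34..-16 mm; plates 144 mm wide round x = 97 mm, 31 mm high; far lever 0.165 m high. Fault: punch bears on it with over 25 N or gripper with over 30 N.
- press_mouth (a point): Centre of the plain bore's mouth, outer face of the +y lug (y = +34 mm, 56 mm up); axes as the press. Bore 9.4 mm wide; the pin's tail lies 8 mm deep in it. The punch goes in here, along -y.
- press_exit (a point): Centre of the counterbore's mouth, outer face of the -y lug (y = -34 mm, 56 mm up); axes as the press. The pin's head lies flush in it; the pin leaves here, toward -y only.
- top_plate: Loose cast upper plate of the press, 140 mm wide, 0.7 kg, lying on the base plate; its hinge knuckle stands between the lugs, held by the pin. Origin: in line with the press origin, 17 mm up, same axes.
- pin: Steel hinge pin along its y axis, 30 g: shank 8 mm thick, tail face at y = +30 mm; head 14 mm wide, 6 mm thick, outer face at y = -30 mm. Seized in the -y lug: it slides under some 6 to 15 N (differs by run, about constant over the way) and stays where left. Fault: pushed with over 30 N.
- pin_head (a point): Point on the pin's axis in the middle of its head (pin y = -27 mm). When the punch's shoulder meets the lug, the head's outer face stands 30 mm out of the lug and 26 mm of shank are still in the hinge.
- punch: Steel drift punch, 138 mm long along x, 0.11 kg: dark flat-sided body 14 mm thick from x = -50 to +50 mm, then a flat shoulder and a round nose 7 mm thick to x = +88 mm, tip chamfered to 5 mm. Origin: on the axis, middle of the body. It starts level in its rest, nose toward the press side.
- punch_shoulder (a point): Centre of the punch's shoulder (punch x = +50 mm), where the nose begins.
- rest: Fixed light wooden tool rest, 110 x 44 mm, x along the punch. Origin: centre of its underside, on the table. Base 7 mm thick; two cheeks 10 mm thick at x = -40 and +40 mm, 35 mm high, with flared notches, floor 24 mm up, so the punch's axis lies 31 mm up. 70 mm between the cheeks for the fingers.
- bowl: White china bowl, about 150 mm wide and 68 mm high, open on top. Origin: centre of its underside.
- mill: Bystander: salt shaker, 44 mm wide, 90 mm high. Origin: centre of its underside.
- jar: Bystander: preserve jar, 69 mm wide, 112 mm high. Origin: centre of its underside.
- tin: Bystander: tall food tin, 75 mm wide, 110 mm high. Origin: centre of its underside.
- spice: Bystander: spice jar, 46 mm wide, 106 mm high. Origin: centre of its underside.
- teaspoon: Bystander: teaspoon lying flat, 137 mm long. Origin: centre of its underside.
Mind the look-alikes: they are no part of the job. Leave any turquoise look-alike of the rest alone.

How it is judged (in metres and radians):
On the way, in this order (a step that is already met when the one before it is completed fails the run):
1. the punch has driven the pin out until its shoulder stands at the lug (y of punch_shoulder in the frame of press_mouth between -0.003 and 0.002 m and x of punch_shoulder in the frame of press_mouth between -0.004 and 0.004 m and z of punch_shoulder in the frame of press_mouth between -0.004 and 0.004 m and y of pin_head in the frame of press_exit below -0.022 m), for 0.1 s.
2. the punch lies in its rest again, let go (x of punch in the frame of rest between -0.012 and 0.012 m and y of punch in the frame of rest between -0.006 and 0.006 m and z of punch in the frame of rest between 0.026 and 0.036 m and angle between the x axis of punch and the x axis of rest, either way round below 0.12 rad and contact force between the fingers and punch below 0.1 N), for 0.2 s.
At the end, for the whole second after the job is handed in: The pin lies still in the bowl (within 50 mm of its axis, below 55 mm); the punch lies let go in both notches of its rest (12 mm along, 6 mm across, 5 mm in height, 0.12 rad); the bowl is upright within 30 mm of its start; the upper plate has moved less than 12 mm (all of step 2 and horizontal distance between pin and bowl below 0.05 m and height (world z) of pin below 0.055 m and linear speed of pin below 0.02 m/s and distance of bowl from where it was at the start of the episode below 0.03 m and angle between bowl's own z axis and vertical below 0.1 rad and distance of top_plate from where it was at the start of the episode below 0.012 m); the robot touches nothing.
It fails at once if the punch bore on the press with more than 25 N (contact force between punch and press above 25 N).
It fails at once if the pin was pushed with more than 30 N (contact force between punch and pin above 30 N).
It fails at once if the gripper bore on the press with more than 30 N (contact force between any of the fingers, the arm and press above 30 N).
It fails at once if the upper plate was shifted by more than 12 mm (distance of top_plate from where it was at the start of the episode above 0.012 m).
It fails at once if a bystander was moved by more than 30 mm (distance of any of mill, jar, tin, spice, teaspoon from where it was at the start of the episode above 0.03 m).
It also fails if it takes over 61 s, if anything falls off the work surface, if the arm or the gripper's body presses on something with over 40 N, if the wrist force passes 120 N, or if a joint passes its speed limit or range.

ROBOT

A 6-joint arm with a two-finger parallel gripper is mounted at the origin on a cart in front of the work surface, level with it; the furniture and walls round the work are solid. World frame = base frame: x ahead of the robot, y to its left, z up, the work surface at z = 0. Lengths are in mm, angles in rad, forces in N, time in s.
With the tool pointing down it reaches from about 350 to 975 mm from the base axis. Payload 7.1 kg.
Tool frame: the origin (TCP) lies between the finger pads; the fingertips stand 19 mm ahead of it and the grasp point (between the pads) is the TCP (ctrl.tcp_to_tips is the distance from the TCP to the fingertips, in mm); z points along the fingers, y is the line along which they close (so a half turn about z gives the same grasp; the last joint's range is limited). The gripper opens to 88 mm and grips with 3 to 60 N. Pads are 20 mm wide; open, the fingers measure 115 mm over their backs; the gripper's body (75 mm by 178 mm) begins 61 mm behind the grasp point.
Start: joints at [-1.146, 0.423, 1.63, -0, 1.089, -0.019], TCP at [268.374, -564.429, 241.675] pointing down, gripper open.
Joint ranges: [-3, 3], [-0.9, 2.11], [0.09, 2.58], [-1.31, 4.45], [0.11, 2.69], [-2.54, 2.54]. Speed limits (rad/s): [2.39, 2.39, 3.01, 3.14, 3.14, 3.14].

INTERFACE

Orientations are given as a rotation vector (axis times angle).
In Python, from workcell import status, optics, ctrl gives the robot as it stands. The module is installed in compiled form; this text tells all that it offers.
- The arm moves only by the shell command python3 -m inch 'ROWS'. ROWS is JSON, a list that holds one entry, the list of rows, each a list of 7 numbers: the shift along the tool's x, y, z in mm, then the turn, a rotation vector about the tool's x, y, z in rad, then the opening in per cent of the stroke, from 0 (shut) to 100 (fully open). A call has 1 to 20 rows; each row is the pose to reach, as a shift and turn from the pose commanded when the call began, along the tool's axes at that moment; what a row does not reach only later rows make up. A row lasts 1/10 s, in which the tool goes at most 50 mm and 8.59 degrees, less where a joint would pass 70% of its speed; a pose out of reach is approached as far as the arm can. A call with a gripper value outside its range is refused whole. The fingers move at their own pace and stop on an object; the grip force is fixed at half the most. Time passes only in rows, so rows that repeat a pose let the fingers close. It gives the time, the measured TCP pose, the force, the opening and the grip force at its end, in the units of the state.
- status.get_obs(): the state, without advancing time (a new reading comes with each control period).
- optics.get_image(name): name is "scene" or "side" or "wrist"; returns a dict with "frame" (420x560x3 uint8, red, green, blue), "fx", "fy", "cx", "cy" (pixels), "rvec" (rotation vector, rad) and "tvec" (3), from world to camera coordinates, as OpenCV has them; the wrist camera has in their place "hand_eye" (4x4, takes a point from camera to tool coordinates, whose origin is the TCP and whose axes are the flange's). Camera axes: x right, y down, z forward; pixel columns grow to the right and rows downward; lengths in mm; the calibration is good to about 2 mm. A picture is of the moment at which its call begins: read the wrist's pose just before it. There is no depth.
- ctrl.close_job(): hands the job in; it is judged then, once.
The state is a dict: "t": time; "qpos": joint angles; "qvel": joint speeds; "joint_torque": joint torques, N m; "ee_pos": TCP position; "orientation": TCP orientation; "ft_force": force on the tool from outside, world axes, zero at the start; "moment": the same for the moment, N m; "width": finger opening in mm; "grasp_force": force on a finger pad.
Only numpy, scipy, OpenCV 4.12 (cv2) and the standard library are available. Lean on these libraries where they do the work, as an engineer would, in place of code of your own. Each camera call takes 0.05 s, during which the arm holds its last target. There are 200 camera calls.

## Working session

There is one attempt and no reset: what is moved stays moved. The work goes in short steps, Python scripts to look and compute and a shell command to move; the robot and the scene stay as the last step left them, time stands still between calls to the robot, and variables do not carry over. Pictures are saved under pics/ and viewed, at most 10 in all, crops included, and the job is handed in when it is done.

```bash
mkdir -p pics; cat > h.py <<'E'
import numpy as np, cv2
from scipy.spatial.transform import Rotation as R
from workcell import status, optics, ctrl
def cam(name):
    o=status.get_obs(); im=optics.get_image(name)
    K=np.array([[im['fx'],0,im['cx']],[0,im['fy'],im['cy']],[0,0,1]])
    if name=='wrist':
        T=np.eye(4);T[:3,:3]=R.from_rotvec(o['orientation']).as_matrix();T[:3,3]=o['ee_pos']
        C=T@np.array(im['hand_eye'])
    else:
        W=np.eye(4);W[:3,:3]=R.from_rotvec(np.ravel(im['rvec'])).as_matrix();W[:3,3]=np.ravel(im['tvec']);C=np.linalg.inv(W)
    return im['frame'],K,C
def save(n,f): cv2.imwrite('pics/'+n,f[:,:,::-1])
def ray(K,C,p):
    d=C[:3,:3]@np.linalg.inv(K)@np.array([p[0],p[1],1.]); return C[:3,3],d/np.linalg.norm(d)
def plane(K,C,p,z):
    c,d=ray(K,C,p); return c+d*(z-c[2])/d[2]
def proj(K,C,P):
    q=np.linalg.inv(C)@np.append(P,1); u=K@q[:3]; return u[:2]/u[2]
def two(r1,r2):
    (c1,d1),(c2,d2)=r1,r2
    s=np.linalg.lstsq(np.stack([d1,-d2],1),c2-c1,rcond=None)[0]
    a=c1+s[0]*d1;b=c2+s[1]*d2; return (a+b)/2,np.linalg.norm(a-b)
E
python3 - <<'E'
from h import *
import pickle
D={}
for n in('scene','side','wrist'):
    D[n]=cam(n); print(n,D[n][2].round(2).tolist(),D[n][1][0,0])
pickle.dump(D,open('d0.pkl','wb'))
save('a.png',np.hstack([cv2.resize(D[n][0],(800,600)) for n in ['scene']])); save('b.png',cv2.resize(D['side'][0],(800,600)))
print(status.get_obs())
E
```

```text
scene [[-0.66, -0.54, 0.51, -46.95], [-0.75, 0.5, -0.44, 775.77], [-0.02, -0.67, -0.74, 832.99], [0.0, 0.0, 0.0, 1.0]] 437.5863536574293
side [[-0.85, -0.31, 0.42, 119.93], [-0.52, 0.51, -0.68, 941.4], [-0.0, -0.8, -0.6, 632.77], [0.0, 0.0, 0.0, 1.0]] 412.56167076379825
wrist [[0.43, -0.86, -0.26, 339.3], [-0.9, -0.41, -0.12, -529.31], [-0.0, 0.29, -0.96, 384.76], [0.0, 0.0, 0.0, 1.0]] 371.73329199168575
{'t': 0.15, 'qpos': array([-1.14603852e+00,  4.23678223e-01,  1.63047880e+00, -6.01834936e-06,
        1.08860647e+00, -1.89891001e-02]), 'qvel': array([-8.97180889e-05, -3.08123459e-03, -2.81569952e-03,  8.16122694e-04,
        5.19210325e-04, -5.57963699e-04]), 'joint_torque': array([ 1.31290099e-04, -5.44981098e+01, -2.73920828e+01,  6.44083251e-02,
        2.04518560e-02, -7.47397689e-05]), 'ee_pos': array([ 268.19330962, -564.09306326,  241.08619769]), 'orientation': array([-3.06346381e+00, -6.91083280e-01,  3.78643551e-04]), 'ft_force': array([ 0.19780885,  0.92751284, -0.04715643]), 'moment': array([ 0.00287217, -0.05125456,  0.04703432]), 'grasp_force': 0.0, 'width': 87.7181408373199}
```

View pics/a.png

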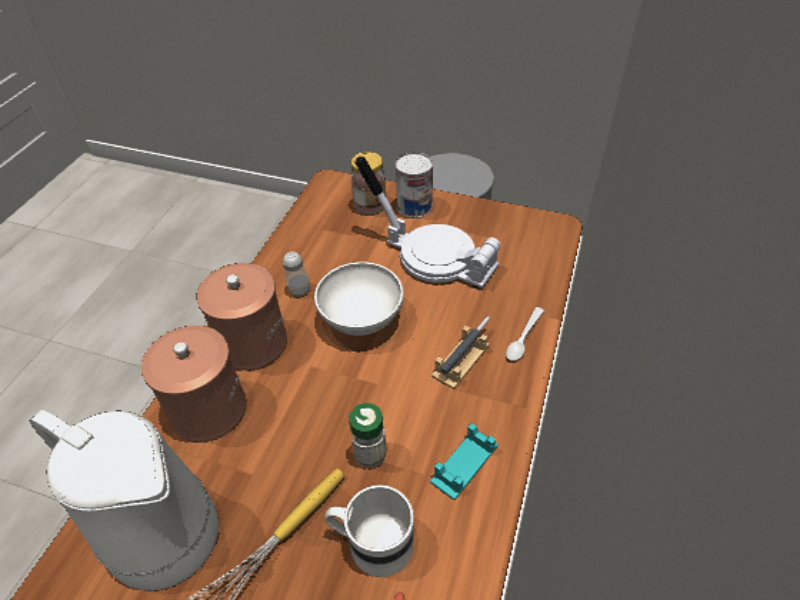

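View pics/b.png

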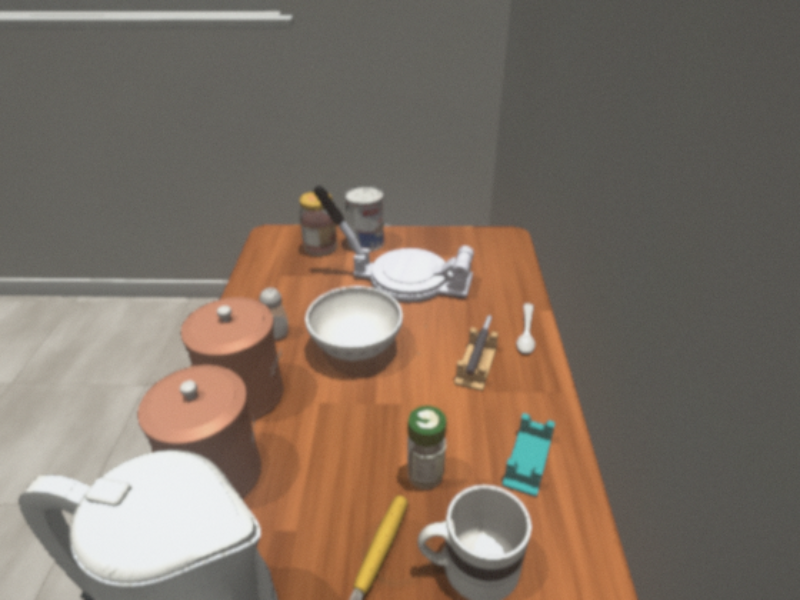

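Scene view: the punch lies in the wooden rest at (462,352). The turquoise look-alike rest is at (466,460), the press hinge at (483,258), the bowl at (360,300) and the teaspoon at (525,335). For the punch, the whisk handle (310,505) and the spoon are ruled out. I'll take the dark punch in the light wooden rest. Next come coarse positions and one close crop.

```bash
python3 - <<'E'
from h import *
import pickle
D=pickle.load(open('d0.pkl','rb'))
s=1/1.42857
S=D['scene'];
def P(n,p,z): return plane(D[n][1],D[n][2],np.array(p)*s,z).round(0)
for l,p,z in [('punchnose',(488,320),31),('punchtail',(444,369),31),('lug+y? near',(478,270),56),('lug far',(494,243),60),('platec',(438,247),31),('bowlrim',(360,297),68),('mill',(299,290),0),('spoon1',(515,352),0),('spoon2',(541,310),0),('teal',(465,465),5),('spice',(370,460),0),('tin',(414,208),0),('jar',(369,205),0),('mug',(380,560),0)]:
    print(l,P('scene',p,z))
print('side',P('side',(489,319),31),P('side',(472,370),31))
f=S[0]; c=f[150:280,270:400]; d=D['side'][0][160:280,230:350]
save('c.png',np.hstack([cv2.resize(c,(400,400),interpolation=3),cv2.resize(d,(400,400),interpolation=3)]))
E
```

```text
punchnose [386. 228.  31.]
punchtail [362. 354.  31.]
lug+y? near [464. 174.  56.]
lug far [490. 105.  60.]
platec [574. 166.  31.]
bowlrim [545. 374.  68.]
mill [687. 410.   0.]
spoon1 [324. 225.   0.]
spoon2 [355. 121.   0.]
teal [232. 436.   5.]
spice [333. 531.   0.]
tin [719.  96.   0.]
jar [791. 159.   0.]
mug [212. 613.   0.]
side [387. 229.  31.] [358. 351.  31.]
```

View pics/c.png

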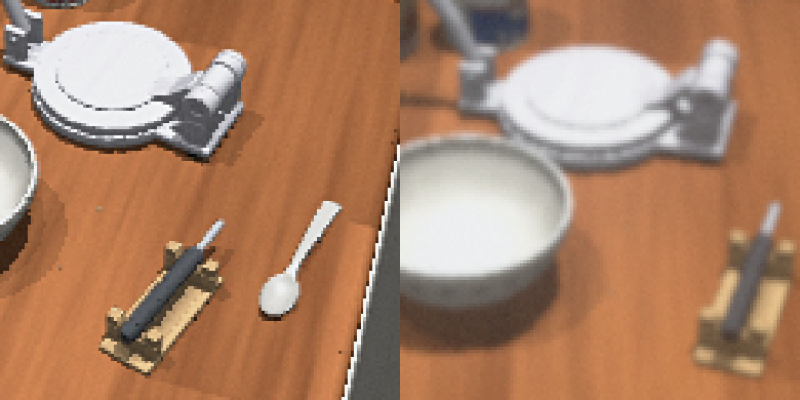

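The crop confirms the dark punch in the light wooden rest. Its nose points at the press's visible plain-bore lug, the +y end, at crop pixel (200,110). I'll move above the punch for a wrist look.

```bash
cat >> h.py <<'E'
def go(xyz,ang,o=None,Rm=None):
    "shift/turn from the measured pose (or given) to TCP xyz, tool down, tool x at ang (deg, world)"
    o=o or status.get_obs(); A=R.from_rotvec(o['orientation'])
    a=np.radians(ang); x=np.array([np.cos(a),np.sin(a),0]); z=np.array([0,0,-1.])
    B=R.from_matrix(np.stack([x,np.cross(z,x),z],1))
    print('shift',A.inv().apply(np.array(xyz)-o['ee_pos']).round(1),'turn',(A.inv()*B).as_rotvec().round(3))
E
python3 - <<'E'
from h import *
go((480,-80,240),63); go((368,310,200),101)
E
```

```text
shift [ 399.1 -346.3    1.5] turn [-0.001 -0.    -0.656]
shift [ 465.4 -746.5   42. ] turn [-1.000e-03 -1.000e-03 -1.319e+00]
```

```bash
python3 -m inch '[[[100,-87,0,0,0,-0.15,100],[200,-174,0,0,0,-0.3,100],[300,-260,0,0,0,-0.45,100],[399,-346,0,0,0,-0.6,100],[399,-346,0,0,0,-0.656,100],[399,-346,0,0,0,-0.656,100],[399,-346,0,0,0,-0.656,100],[399,-346,0,0,0,-0.656,100],[399,-346,0,0,0,-0.656,100],[399,-346,0,0,0,-0.656,100],[432,-546,20,0,0,-1,100],[465,-746,42,0,0,-1.319,100],[465,-746,42,0,0,-1.319,100],[465,-746,42,0,0,-1.319,100],[465,-746,42,0,0,-1.319,100],[465,-746,42,0,0,-1.319,100],[465,-746,42,0,0,-1.319,100],[465,-746,42,0,0,-1.319,100],[465,-746,42,0,0,-1.319,100],[465,-746,42,0,0,-1.319,100]]]'
python3 - <<'E'
from h import *
import pickle
w=cam('wrist'); pickle.dump(w,open('w1.pkl','wb')); save('w1.png',cv2.resize(w[0],(800,600)))
go((368,310,200),101)
E
```

```text
t: 2.15
ee_pos: [367.1, 311.9, 199.3]
orientation: [-1.993, -2.428, -0.001]
ft_force: [0.1, 0.2, -0.2]
width: 87.8
grasp_force: 0.0
shift [-0.3  0.7 -0.7] turn [-0.001  0.     0.003]
```

View pics/w1.png

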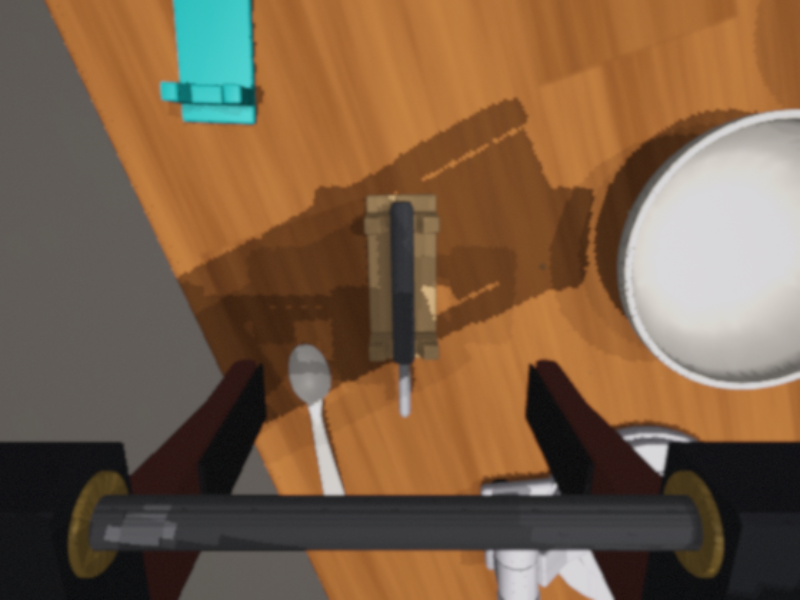

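The wrist view shows the punch from its tail (401,203) to its shoulder (403,362) and nose tip (405,416). The spoon bowl is at (310,375), so the fingers must go down only partly open. The bowl centre is near (745,250) and the lug at about (515,490).

```bash
python3 - <<'E'
from h import *
import pickle
f,K,C=pickle.load(open('w1.pkl','rb')); s=.7
g=lambda p,z:plane(K,C,np.array(p)*s,z)
a=g((401,203),38);b=g((403,362),38);n=g((405,416),33);print(a,b,n,np.linalg.norm(a-b),np.linalg.norm(n-b))
# dark body mask
m=((f.max(2)<75)&(np.mgrid[:420,:560][1]>265)&(np.mgrid[:420,:560][1]<300)&(np.mgrid[:420,:560][0]>138)&(np.mgrid[:420,:560][0]<256)).astype(np.uint8)
n_,l,st,ce=cv2.connectedComponentsWithStats(m); i=1+st[1:,4].argmax(); print(st[i],ce[i])
ys,xs=np.where(l==i)
ln=cv2.fitLine(np.stack([xs,ys],1).astype(np.float32),cv2.DIST_HUBER,0,.01,.01).ravel();print(ln)
t=lambda y:(ln[2]+ln[0]/ln[1]*(y-ln[3]),y)
A=plane(K,C,t(150),34);B=plane(K,C,t(250),34); d=B-A;ang=np.degrees(np.arctan2(-d[1],-d[0]));print(A,B,'toolx ang',ang)
sp=(g((310,345),3),g((310,400),3),g((330,375),3));print(sp)
c=(a+b)/2; print('mid',c)
go((c[0],c[1],31),ang)
D=pickle.load(open('d0.pkl','rb'))
for p in [(367,197),(437,197),(369,358),(438,357)]: print('rest corners',g(p,20))
E
```

```text
[359.67415971 358.27066433  38.        ] [380.30014169 262.62803966  38.        ] [389.6979243  223.35347852  33.        ] 97.84141651603386 40.691638836997534
[ 266  142   25  114 1802] [280.99112098 198.14705882]
[1.8070385e-02 9.9983674e-01 2.8101028e+02 1.9823393e+02]
[360.63059315 351.41084028  34.        ] [379.90516491 264.15424424  34.        ] toolx ang 102.45633796275959
(array([318.66655031, 247.79820219,   3.        ]), array([324.91203977, 206.39642251,   3.        ]), array([335.72959863, 228.2836609 ,   3.        ]))
mid [369.9871507 310.449352   38.       ]
shift [ -0.2   2.9 168.3] turn [-0.001  0.    -0.022]
rest corners [339.54768941 355.83894453  20.        ]
rest corners [380.72847594 364.0365842   20.        ]
rest corners [359.61822874 253.47110733  20.        ]
rest corners [403.93381378 263.01923437  20.        ]
```

```bash
python3 -m inch '[[[0,3,40,0,0,-0.022,45],[0,3,80,0,0,-0.022,45],[0,3,115,0,0,-0.022,45],[0,3,115,0,0,-0.022,45],[0,3,140,0,0,-0.022,45],[0,3,160,0,0,-0.022,45],[0,3,168,0,0,-0.022,45],[0,3,168,0,0,-0.022,45],[0,3,168,0,0,-0.022,0],[0,3,168,0,0,-0.022,0],[0,3,168,0,0,-0.022,0],[0,3,168,0,0,-0.022,0],[0,3,168,0,0,-0.022,0],[0,3,168,0,0,-0.022,0]]]'
```

```text
t: 3.6
ee_pos: [371.4, 309.9, 32.4]
orientation: [1.971, 2.446, 0.002]
ft_force: [-0.2, -0.8, 8.3]
width: 13.7
grasp_force: 30.0
```

```bash
python3 - <<'E'
from h import *
go((425,320,130),105)
E
```

```text
shift [ -1.5  54.7 -97.5] turn [ 0.001 -0.    -0.048]
```

```bash
python3 -m inch '[[[0,0,-15,0,0,0,0],[0,0,-40,0,0,0,0],[0,0,-70,0,0,0,0],[0,0,-97,0,0,-0.04,0],[-1,25,-97,0,0,-0.048,0],[-1,55,-97,0,0,-0.048,0],[-1,55,-97,0,0,-0.048,0],[-1,55,-97,0,0,-0.048,0],[-1,55,-97,0,0,-0.048,0]]]'
python3 - <<'E'
from h import *
import pickle
w=cam('wrist'); pickle.dump(w,open('w2.pkl','wb')); save('w2.png',cv2.resize(w[0],(800,600)))
E
```

```text
t: 4.5
ee_pos: [423.6, 319.6, 128.2]
orientation: [-1.912, -2.492, 0.003]
ft_force: [-1.2, -0.1, -0.8]
width: 13.6
grasp_force: 30.0
```

View pics/w2.png

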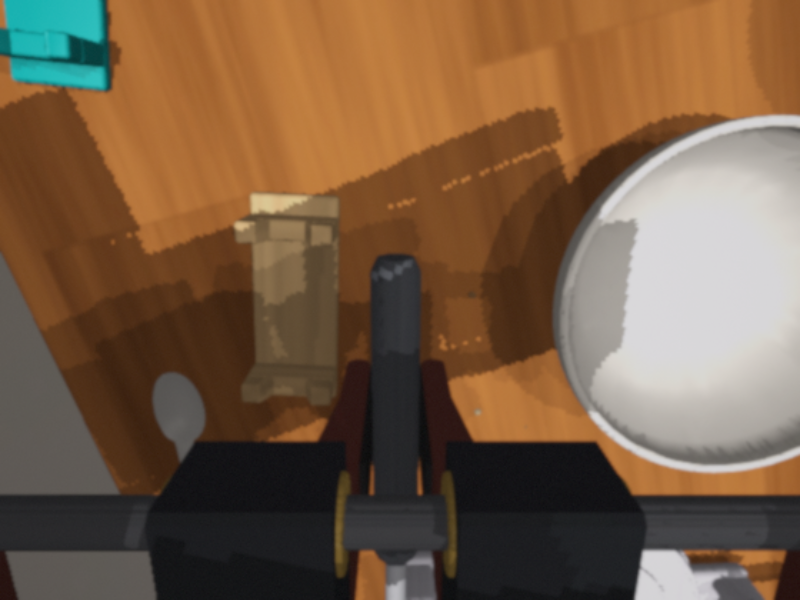

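The wrist view shows the punch held square at (395,380) and the empty rest at (295,300). The lug is hidden behind the gripper, so I'll look at the hinge from both sides, from above.

```bash
python3 - <<'E'
from h import *
go((418,165,190),105);go((530,195,190),105)
E
```

```text
shift [-148.   -45.6  -61.6] turn [-0.002  0.001  0.001]
shift [-148.    70.3  -61.8] turn [-0.002  0.001  0.001]
```

```bash
python3 -m inch '[[[0,0,-40,0,0,0,0],[-20,0,-62,0,0,0,0],[-60,-20,-62,0,0,0,0],[-100,-40,-62,0,0,0,0],[-148,-46,-62,0,0,0,0],[-148,-46,-62,0,0,0,0],[-148,-46,-62,0,0,0,0],[-148,-46,-62,0,0,0,0]]]'
python3 - <<'E'
from h import *
import pickle
pickle.dump(cam('wrist'),open('w3.pkl','wb'))
E
python3 -m inch '[[[0,40,0,0,0,0,0],[0,80,0,0,0,0,0],[0,116,0,0,0,0,0],[0,116,0,0,0,0,0],[0,116,0,0,0,0,0],[0,116,0,0,0,0,0]]]'
python3 - <<'E'
from h import *
import pickle
w=cam('wrist');pickle.dump(w,open('w4.pkl','wb'))
a=pickle.load(open('w3.pkl','rb'))[0]
save('w34.png',np.hstack([cv2.resize(a[60:360,200:520],(400,375)),cv2.resize(w[0][60:360,40:360],(400,375))]))
E
```

```text
t: 5.35
ee_pos: [418.6, 166.0, 190.7]
orientation: [-1.912, -2.493, -0.0]
ft_force: [-0.1, -0.0, -0.5]
width: 13.8
grasp_force: 30.0
t: 6.0
ee_pos: [529.2, 195.8, 190.0]
orientation: [-1.91, -2.493, 0.003]
ft_force: [-0.2, 0.0, -0.8]
width: 13.9
grasp_force: 30.0
```

View pics/w34.png

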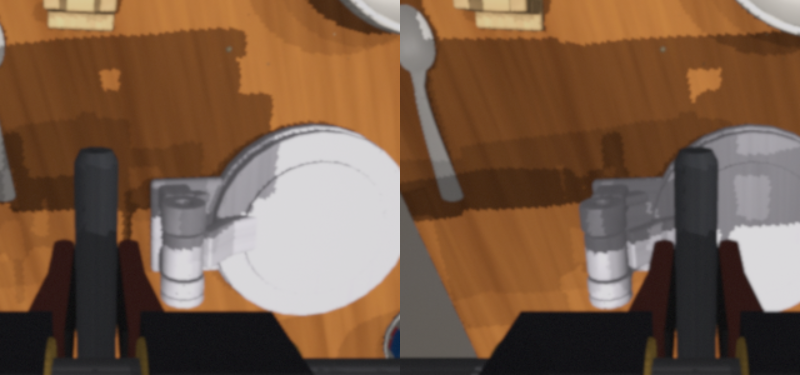

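Both views show the hinge. The bore mouth is at (183,201) in the left panel and (601,203) in the right, with the plate to the right of it. I'll enlarge the lugs and measure the bore.

```bash
python3 - <<'E'
from h import *
import pickle
a=pickle.load(open('w3.pkl','rb'));b=pickle.load(open('w4.pkl','rb'))
ca=a[0][195:315,315:395];cb=b[0][195:315,170:250]
e=lambda c:cv2.resize(cv2.convertScaleAbs(c,alpha=1.3),(400,600),interpolation=cv2.INTER_CUBIC)
save('z.png',np.hstack([e(ca),e(cb)]))
p=(200+183*.8,60+201*.8);q=(40+201*.8,60+203*.8)
P,g=two(ray(a[1],a[2],p),ray(b[1],b[2],q));print(P,g)
print(plane(a[1],a[2],p,56),plane(b[1],b[2],q,56))
E
```

```text
[473.10643249 168.65281985  57.54151579] 1.089120600249379
[473.34510976 168.77998563  56.        ] [473.03797898 167.49892043  56.        ]
```

View pics/z.png

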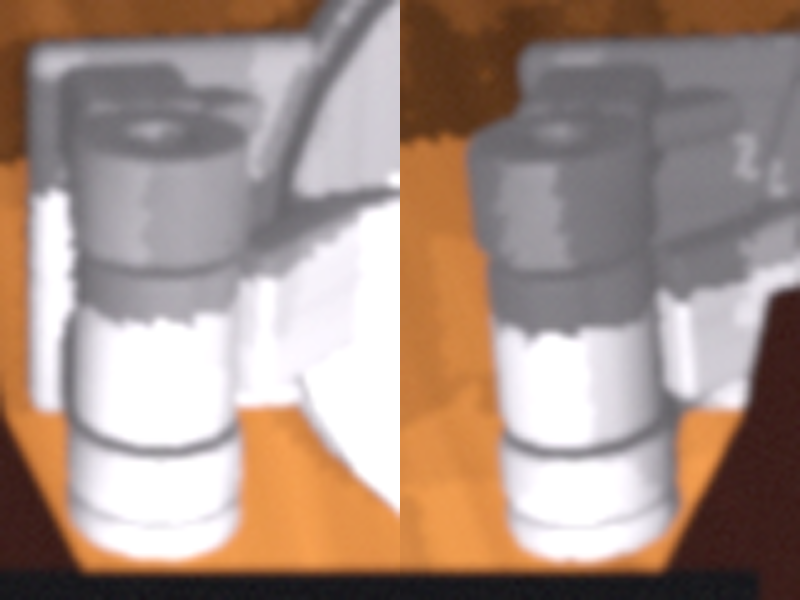

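```bash
python3 - <<'E'
from h import *
import pickle
a=pickle.load(open('w3.pkl','rb'));b=pickle.load(open('w4.pkl','rb'))
A=lambda x,y:(315+x/5-.4,195+y/5-.4); B=lambda x,y:(170+(x-400)/5-.4,195+y/5-.4)
def both(pa,pb): 
    P,g=two(ray(a[1],a[2],A(*pa)),ray(b[1],b[2],B(*pb))); return P.round(1),round(g,2)
print('bore',both((154,131),(560,131)),'face',both((161,130),(562,130)))
for w,f,p in [(a,A,[(163,190),(154,470)]),(b,B,[(566,190),(590,470)])]:
    P=[plane(w[1],w[2],f(*q),56) for q in p]; d=P[0]-P[1]; print(P,np.degrees(np.arctan2(d[1],d[0])))
# base/plate edges for direction: base front edge corners
for w,pts,t in [(a,(76,117),(418.6,166,190.7)),(b,(675,717),(529.2,195.8,190))]:
    x=sum(pts)/2; 
    x=x if w is a else x-400
    u=((200 if w is a else 40)+x*.8-.1, 60+200*.8-.1)
    P=plane(w[1],w[2],u,t[2]); d=P-np.array(t); n=np.array([np.sin(np.radians(105)),-np.cos(np.radians(105)),0]); print('punch',P,'lateral',d@n)
# press plate corners (table level base, (30,45)->(30,405) left edge)
P=[plane(a[1],a[2],A(*q),6) for q in [(31,48),(31,405)]];d=P[0]-P[1];print(P,np.degrees(np.arctan2(d[1],d[0])))
D=pickle.load(open('d0.pkl','rb'))
for n in('scene','side'):
    print(n,[proj(D[n][1],D[n][2],p).round(1) for p in ((473,169,56),(370,310,31))])
print(status.get_obs()['qpos'])
E
```

```text
bore (array([473.1, 168.1,  53.9]), np.float64(0.16)) face (array([473.6, 169. ,  55.8]), np.float64(0.17))
[array([477.05930536, 159.51670636,  56.        ]), array([491.21447692, 111.72640416,  56.        ])] 106.49894091533437
[array([476.31375448, 159.51528414,  56.        ]), array([490.36155792, 111.78692212,  56.        ])] 106.40064361624826
punch [408.61614627 198.1957709  190.7       ] lateral -1.3107834869539872
punch [519.02226189 227.99639681 190.        ] lateral -1.4978994172585143
[array([459.48477628, 164.4520362 ,   6.        ]), array([480.70723264,  95.21466491,   6.        ])] 107.0412114321978
scene [array([333.4, 186.2]), array([322.2, 246. ])]
side [array([321.3, 191.1]), array([333.8, 245.9])]
[3.32980386e-01 4.01517976e-01 1.80371840e+00 2.94560592e-05
 9.38084009e-01 6.98550398e-02]
```

```bash
python3 - <<'E'
from h import *
go((446.7,265.3,57.4),106.45)
E
```

```text
shift [ 88.7 -61.4 132.9] turn [-0.002  0.    -0.024]
```

```bash
python3 -m inch '[[[40,-30,0,0,0,-0.024,0],[80,-58,0,0,0,-0.024,0],[89,-61,30,0,0,-0.024,0],[89,-61,70,0,0,-0.024,0],[89,-61,105,0,0,-0.024,0],[89,-61,125,0,0,-0.024,0],[89,-61,133,0,0,-0.024,0],[89,-61,133,0,0,-0.024,0],[89,-61,133,0,0,-0.024,0],[89,-61,133,0,0,-0.024,0]]]'
python3 - <<'E'
from h import *
import pickle
o=status.get_obs();print(o['ee_pos'],o['orientation']);go((446.7,265.3,57.4),106.45)
D={n:cam(n) for n in('scene','side')};pickle.dump(D,open('d1.pkl','wb'))
e=lambda c:cv2.resize(c,(400,400),interpolation=cv2.INTER_CUBIC)
save('i.png',np.hstack([e(D['scene'][0][160:240,290:370]),e(D['side'][0][160:240,275:355])]))
a=np.radians(106.45);x=np.array([np.cos(a),np.sin(a),0]);t=o['ee_pos']-[0,0,1.4]
for n in D: print(n,[proj(D[n][1],D[n][2],p).round(1) for p in (t-88*x,t-50*x,(475,169.4,56))])
E
```

```text
t: 7.05
ee_pos: [449.6, 266.0, 59.0]
orientation: [1.882, 2.515, 0.003]
ft_force: [0.8, 0.0, -1.0]
width: 13.7
grasp_force: 30.0
[449.64176361 265.98646116  59.00946895] [1.88177381 2.51450652 0.00334997]
shift [ 0.2 -3.   1.6] turn [ 0.002 -0.001 -0.001]
scene [array([329.5, 187.8]), array([322.2, 197.1]), array([332.7, 185.9])]
side [array([318.5, 192.9]), array([315.5, 201.7]), array([320.5, 191. ])]
```

View pics/i.png

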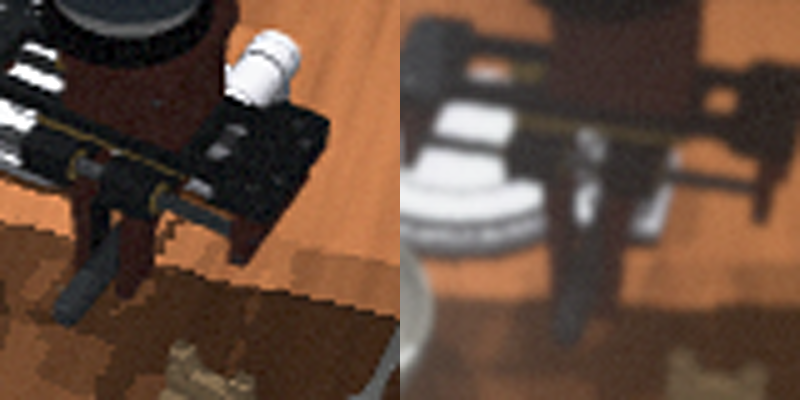

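The hand hides the nose in both views, so I'll go in by kinematics and force. First I'll correct the settling error.

```bash
python3 -m inch '[[[0,0,0,0,0,0,0],[0,0,0,0,0,0,0],[0,0,0,0,0,0,0]]]'
python3 -c "
from h import *
go((446.7,265.3,57.4),106.45)"
```

```text
t: 7.45
ee_pos: [449.0, 265.6, 57.9]
orientation: [1.882, 2.515, 0.001]
ft_force: [-0.4, 0.1, -1.2]
width: 14.0
grasp_force: 30.0
shift [ 0.4 -2.3  0.5] turn [ 0.    -0.    -0.001]
```

```bash
python3 -m inch '[[[0,-2.3,0.5,0,0,0,0],[0,-2.3,0.5,0,0,0,0],[0,-2.3,0.5,0,0,0,0],[0,-2.3,0.5,0,0,0,0]]]'
python3 -c "
from h import *
go((446.7,265.3,57.4),106.45)"
```

```text
t: 7.85
ee_pos: [446.7, 264.9, 57.1]
orientation: [-1.882, -2.515, 0.0]
ft_force: [-1.0, -0.5, -0.8]
width: 13.5
grasp_force: 30.0
shift [ 0.3  0.1 -0.3] turn [-0.    -0.    -0.001]
```

```bash
python3 -m inch '[[[-4,0,0,0,0,0,0],[-8,0,0,0,0,0,0],[-10,0,0,0,0,0,0],[-11,0,0,0,0,0,0],[-12,0,0,0,0,0,0],[-13,0,0,0,0,0,0],[-14,0,0,0,0,0,0],[-15,0,0,0,0,0,0],[-15,0,0,0,0,0,0],[-15,0,0,0,0,0,0]]]'
```

```text
t: 8.85
ee_pos: [450.9, 250.5, 57.2]
orientation: [-1.882, -2.515, -0.0]
ft_force: [-0.5, 0.3, -0.8]
width: 13.7
grasp_force: 30.0
```

```bash
python3 -m inch '[[[-1,0,0,0,0,0,0],[-2,0,0,0,0,0,0],[-3,0,0,0,0,0,0],[-4,0,0,0,0,0,0],[-4,0,0,0,0,0,0]]]'; python3 -m inch '[[[-1,0,0,0,0,0,0],[-2,0,0,0,0,0,0],[-3,0,0,0,0,0,0],[-3,0,0,0,0,0,0]]]'
```

```text
t: 9.35
ee_pos: [452.1, 246.6, 57.2]
orientation: [-1.882, -2.515, 0.0]
ft_force: [0.1, -0.9, -1.3]
width: 13.6
grasp_force: 30.0
t: 9.75
ee_pos: [453.0, 244.5, 57.3]
orientation: [-1.882, -2.515, -0.002]
ft_force: [-1.0, 5.3, -1.7]
width: 13.4
grasp_force: 30.0
```

Contact came at 21 mm of travel with 5 N axial and almost no side force. That matches the pin tail 8 mm deep, so the nose is in the bore. I'll press steadily.

```bash
python3 -m inch '[[[-0.5,0,0,0,0,0,0],[-1,0,0,0,0,0,0],[-1.5,0,0,0,0,0,0],[-2,0,0,0,0,0,0],[-2.5,0,0,0,0,0,0],[-3,0,0,0,0,0,0],[-3.5,0,0,0,0,0,0],[-4,0,0,0,0,0,0]]]'
```

```text
t: 10.55
ee_pos: [454.1, 241.0, 57.3]
orientation: [-1.882, -2.515, -0.002]
ft_force: [-2.0, 6.9, -0.9]
width: 13.9
grasp_force: 30.0
```

```bash
python3 -m inch '[[[-0.7,0,0,0,0,0,0],[-1.4,0,0,0,0,0,0],[-2.1,0,0,0,0,0,0],[-2.8,0,0,0,0,0,0],[-3.5,0,0,0,0,0,0],[-4.2,0,0,0,0,0,0],[-5,0,0,0,0,0,0]]]'
```

```text
t: 11.25
ee_pos: [455.6, 236.2, 57.3]
orientation: [-1.882, -2.515, -0.002]
ft_force: [-2.2, 7.4, -0.4]
width: 13.9
grasp_force: 30.0
```

```bash
python3 -m inch '[[[-1,0,0,0,0,0,0],[-2,0,0,0,0,0,0],[-3,0,0,0,0,0,0],[-4,0,0,0,0,0,0],[-5,0,0,0,0,0,0],[-6,0,0,0,0,0,0],[-7,0,0,0,0,0,0],[-8,0,0,0,0,0,0],[-9,0,0,0,0,0,0],[-10,0,0,0,0,0,0],[-11,0,0,0,0,0,0],[-12,0,0,0,0,0,0],[-13,0,0,0,0,0,0],[-14,0,0,0,0,0,0]]]'
```

```text
t: 12.65
ee_pos: [459.4, 222.7, 57.3]
orientation: [-1.882, -2.515, -0.002]
ft_force: [-2.3, 6.4, -0.9]
width: 13.9
grasp_force: 30.0
```

```bash
python3 -m inch '[[[-0.7,0,0,0,0,0,0],[-1.4,0,0,0,0,0,0],[-2.1,0,0,0,0,0,0],[-2.8,0,0,0,0,0,0],[-3.5,0,0,0,0,0,0],[-4,0,0,0,0,0,0]]]'; python3 -m inch '[[[-0.5,0,0,0,0,0,0],[-1,0,0,0,0,0,0]]]';python3 -m inch '[[[-0.5,0,0,0,0,0,0],[-1,0,0,0,0,0,0]]]'
```

```text
t: 13.25
ee_pos: [460.5, 218.8, 57.3]
orientation: [-1.882, -2.515, -0.002]
ft_force: [-1.2, 6.1, -0.4]
width: 13.5
grasp_force: 30.0
t: 13.45
ee_pos: [460.8, 217.9, 57.3]
orientation: [-1.882, -2.515, -0.002]
ft_force: [-2.2, 6.8, -0.5]
width: 13.8
grasp_force: 30.0
t: 13.65
ee_pos: [461.0, 217.1, 57.3]
orientation: [-1.883, -2.514, -0.002]
ft_force: [-3.7, 11.3, -0.9]
width: 13.7
grasp_force: 30.0
```

```bash
python3 -m inch '[[[-0.4,0,0,0,0,0,0],[-0.4,0,0,0,0,0,0]]]'
```

```text
t: 13.85
ee_pos: [461.1, 217.1, 57.3]
orientation: [-1.883, -2.514, -0.003]
ft_force: [-4.0, 11.8, -0.9]
width: 13.8
grasp_force: 30.0
```

The shoulder has met the lug: the punch stopped at 49.9 mm of travel (50 expected) and the axial force rose from 7 to 12 N. I'll draw it back.

```bash
python3 -m inch '[[[0,0,0,0,0,0,0],[10,0,0,0,0,0,0],[25,0,0,0,0,0,0],[45,0,0,0,0,0,0],[60,0,0,0,0,0,0],[60,0,-30,0,0,0,0],[60,0,-50,0,0,0,0],[60,0,-50,0,0,0,0],[60,0,-50,0,0,0,0]]]'
python3 -c "
from h import *
go((371.4,309.9,75),102.28);go((371.4,309.9,32.2),102.28)"
```

```text
t: 14.75
ee_pos: [444.1, 273.6, 107.1]
orientation: [1.881, 2.516, 0.001]
ft_force: [-0.3, -0.7, -1.6]
width: 14.1
grasp_force: 30.0
shift [ 55.4 -59.5  32. ] turn [ 0.001 -0.     0.072]
shift [ 55.4 -59.6  74.8] turn [ 0.001 -0.     0.072]
```

```bash
python3 -m inch '[[[30,-30,0,0,0,0.072,0],[55.4,-59.5,10,0,0,0.072,0],[55.4,-59.5,32,0,0,0.072,0],[55.4,-59.5,32,0,0,0.072,0],[55.4,-59.5,32,0,0,0.072,0],[55.4,-59.5,32,0,0,0.072,0],[55.4,-59.5,32,0,0,0.072,0],[55.4,-59.5,32,0,0,0.072,0]]]'
python3 -c "
from h import *
go((371.4,309.9,33),102.28)"
```

```text
t: 15.55
ee_pos: [372.2, 309.5, 75.7]
orientation: [1.972, 2.445, 0.002]
ft_force: [0.2, -0.0, -0.9]
width: 13.7
grasp_force: 30.0
shift [ 0.5 -0.8 42.7] turn [ 0.001 -0.    -0.001]
```

```bash
python3 -m inch '[[[-0.3,-0.8,10,0,0,0,0],[-0.3,-0.8,20,0,0,0,0],[-0.3,-0.8,30,0,0,0,0],[-0.3,-0.8,36,0,0,0,0],[-0.3,-0.8,40,0,0,0,0],[-0.3,-0.8,42,0,0,0,0],[-0.3,-0.8,42.5,0,0,0,0],[-0.3,-0.8,42.5,0,0,0,0]]]'
```

```text
t: 16.35
ee_pos: [370.9, 309.2, 32.8]
orientation: [1.971, 2.446, 0.0]
ft_force: [0.1, -1.0, -0.8]
width: 13.7
grasp_force: 30.0
```

```bash
python3 -m inch '[[[0,0,0.5,0,0,0,20],[0,0,0.5,0,0,0,45],[0,0,0.5,0,0,0,45],[0,0,0.5,0,0,0,45],[0,0,-40,0,0,0,45],[0,0,-85,0,0,0,45],[0,0,-130,0,0,0,45],[0,0,-168,0,0,0,45],[0,0,-168,0,0,0,45],[0,0,-168,0,0,0,45]]]'
python3 - <<'E'
from h import *
import pickle
w=cam('wrist');pickle.dump(w,open('w5.pkl','wb'));a=pickle.load(open('w1.pkl','rb'))[0]
save('w5.png',np.hstack([cv2.resize(a[120:310,220:340],(360,570)),cv2.resize(w[0][120:310,220:340],(360,570))]))
go((418,165,190),106.45);go((530,195,190),106.45)
E
```

```text
t: 17.35
ee_pos: [371.0, 309.3, 201.4]
orientation: [1.971, 2.446, 0.003]
ft_force: [-0.4, -0.3, 0.8]
width: 39.5
grasp_force: 0.0
shift [-150.6   16.    10.2] turn [-0.     0.    -0.073]
shift [-145.   131.8   10.2] turn [-0.     0.    -0.073]
```

View pics/w5.png

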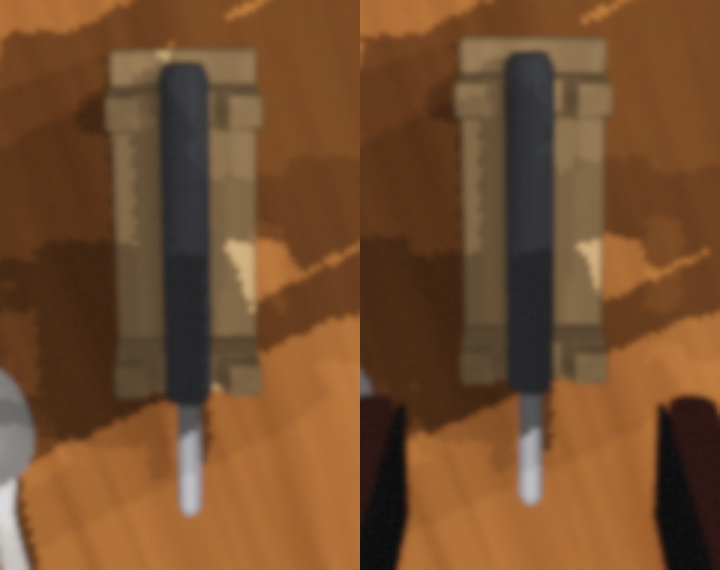

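The punch lies in both notches, same place and angle as at the start. The pin head should now be at (502,78,56), so I'll go there.

```bash
python3 -c "
from h import *
go((501.9,78.3,110),106.45)"
```

```text
shift [-253.1   79.6   90.2] turn [-0.     0.    -0.073]
```

```bash
python3 -m inch '[[[-45,15,0,0,0,-0.073,45],[-90,30,0,0,0,-0.073,45],[-135,45,0,0,0,-0.073,45],[-180,60,0,0,0,-0.073,45],[-225,72,0,0,0,-0.073,45],[-253,79.6,10,0,0,-0.073,45],[-253,79.6,45,0,0,-0.073,45],[-253,79.6,75,0,0,-0.073,45],[-253,79.6,90,0,0,-0.073,45],[-253,79.6,90,0,0,-0.073,45],[-253,79.6,90,0,0,-0.073,45],[-253,79.6,90,0,0,-0.073,45]]]'
python3 - <<'E'
from h import *
go((501.9,78.3,56),106.45)
f,K,C=cam('wrist'); save('p.png',cv2.resize(f[200:420,140:420],(700,550)))
E
```

```text
t: 18.6
ee_pos: [502.6, 78.9, 110.9]
orientation: [1.881, 2.516, 0.0]
ft_force: [0.1, 0.8, -0.1]
width: 39.4
grasp_force: 0.0
shift [-0.4 -0.8 54.9] turn [0. 0. 0.]
```

View pics/p.png

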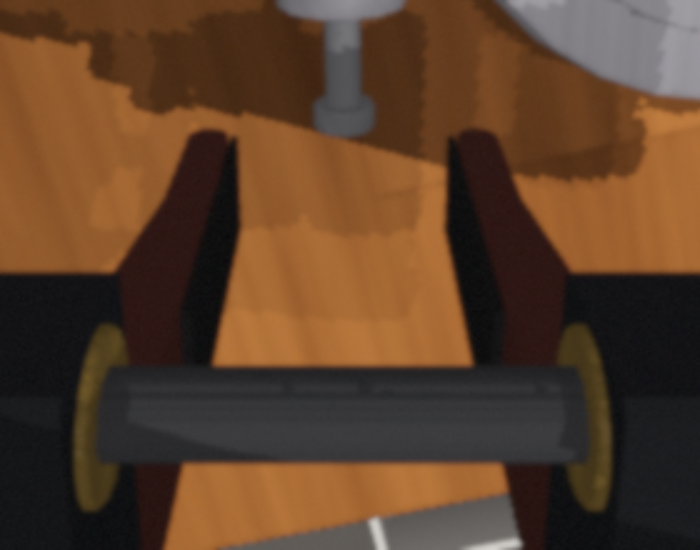

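The pin stands out of the lug with its head at (344,115), centred between the fingers. I'll go down and grip it.

```bash
python3 -m inch '[[[-0.4,-0.8,20,0,0,0,45],[-0.4,-0.8,40,0,0,0,45],[-0.4,-0.8,52,0,0,0,45],[-0.4,-0.8,54.9,0,0,0,45],[-0.4,-0.8,54.9,0,0,0,45],[-0.4,-0.8,54.9,0,0,0,45]]]'; python3 -m inch '[[[0,0,0,0,0,0,0],[0,0,0,0,0,0,0],[0,0,0,0,0,0,0],[0,0,0,0,0,0,0],[0,0,0,0,0,0,0]]]'
```

```text
t: 19.25
ee_pos: [502.3, 78.3, 56.5]
orientation: [1.88, 2.516, 0.001]
ft_force: [0.8, -1.2, -0.6]
width: 39.4
grasp_force: 0.0
t: 19.75
ee_pos: [501.9, 78.2, 55.9]
orientation: [1.881, 2.516, 0.001]
ft_force: [0.3, -0.1, 1.0]
width: 11.9
grasp_force: 30.0
```

```bash
python3 -m inch '[[[-1,0,0,0,0,0,0],[-2,0,0,0,0,0,0],[-3,0,0,0,0,0,0],[-4,0,0,0,0,0,0],[-5,0,0,0,0,0,0],[-6,0,0,0,0,0,0],[-7,0,0,0,0,0,0],[-8,0,0,0,0,0,0]]]'
```

```text
t: 20.55
ee_pos: [503.6, 71.3, 55.7]
orientation: [-1.881, -2.515, -0.001]
ft_force: [-1.2, 8.4, 0.4]
width: 12.1
grasp_force: 30.0
```

```bash
python3 -m inch '[[[-1,0,0,0,0,0,0],[-2,0,0,0,0,0,0],[-3,0,0,0,0,0,0],[-4,0,0,0,0,0,0],[-5,0,0,0,0,0,0],[-6,0,0,0,0,0,0],[-7,0,0,0,0,0,0],[-8,0,0,0,0,0,0],[-9,0,0,0,0,0,0],[-10,0,0,0,0,0,0],[-11,0,0,0,0,0,0],[-12,0,0,0,0,0,0],[-13,0,0,0,0,0,0],[-14,0,0,0,0,0,0],[-15,0,0,0,0,0,0],[-16,0,0,0,0,0,0]]]'; python3 -m inch '[[[-2,0,0,0,0,0,0],[-4,0,0,0,0,0,0],[-6,0,0,0,0,0,0],[-9,0,0,0,0,0,0],[-12,0,0,0,0,0,0],[-15,0,0,0,0,0,0],[-20,0,0,0,0,0,0],[-20,0,0,0,0,0,0]]]'
python3 - <<'E'
from h import *
f,K,C=cam('wrist'); save('q.png',cv2.resize(f[200:420,140:420],(560,440)))
go((545,374,150),106.45);go((520,100,150),106.45)
E
```

```text
t: 22.15
ee_pos: [508.5, 54.9, 55.8]
orientation: [1.881, 2.516, -0.0]
ft_force: [0.2, 0.7, 0.4]
width: 12.5
grasp_force: 30.0
t: 22.95
ee_pos: [514.4, 35.4, 55.8]
orientation: [1.881, 2.516, 0.0]
ft_force: [0.3, 0.5, -0.6]
width: 12.5
grasp_force: 30.0
shift [315.9 125.1 -94.2] turn [ 0.    -0.    -0.001]
shift [ 60.1  23.7 -94.2] turn [ 0.    -0.    -0.001]
```

View pics/q.png

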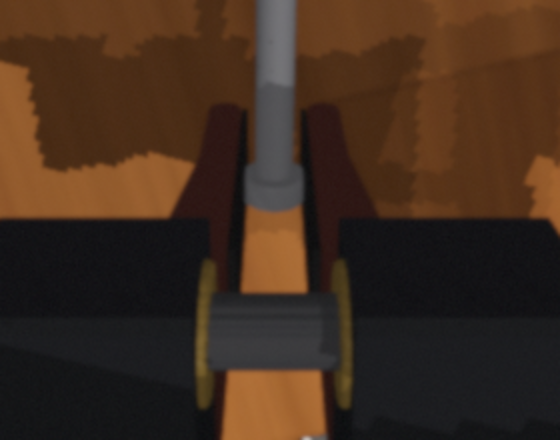

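The pin's head is between the pads and the shank is out, with the pull force down to zero. I've used up my picture views, so I'll check the grip and the bowl centre by numbers.

```bash
python3 - <<'E'
from h import *
import pickle
f,K,C=cam('wrist');o=status.get_obs();a=np.radians(106.45);x=np.array([np.cos(a),np.sin(a),0])
print('TCP px',proj(K,C,o['ee_pos']),'tail expected',proj(K,C,o['ee_pos']+57*x))
col=f[:,272:284].astype(int); sat=(col.max(2)-col.min(2)).mean(1); print('grey rows',[int(v) for v in sat[0:300:10]])
D=pickle.load(open('d0.pkl','rb'))
for n,c in(('scene',(252,209)),('side',(248,226))):
    F,K,C=D[n]; hsv=cv2.cvtColor(F,cv2.COLOR_RGB2HSV); m=((hsv[...,1]<50)&(hsv[...,2]>110)).astype(np.uint8)
    _,l,st,ce=cv2.connectedComponentsWithStats(m); i=l[c[1],c[0]]; s=st[i]
    # rim: leftmost/rightmost columns
    ys,xs=np.where(l==i); L=(xs.min(),ys[xs==xs.min()].mean());Rr=(xs.max(),ys[xs==xs.max()].mean())
    P,Q=plane(K,C,L,66),plane(K,C,Rr,66); print(n,s,P,Q,(P+Q)/2,np.linalg.norm(P-Q))
b=np.array([545,374,0]);go((*(b-27*x)[:2],150),106.45)
E
```

```text
TCP px [279.86106401 293.38056396] tail expected [280.17993688 162.61854096]
grey rows [2, 2, 2, 2, 5, 5, 5, 3, 5, 5, 5, 4, 6, 78, 79, 79, 33, 3, 3, 3, 3, 3, 3, 3, 3, 2, 2, 2, 2, 2]
scene [ 220  184   62   45 2114] [600.79093647 427.70869958  66.        ] [504.06949001 317.59011481  66.        ] [552.43021324 372.6494072   66.        ] 146.56445994099502
side [ 214  147  117  100 4857] [612.29111714 415.05181076  66.        ] [467.31724247 133.50512814  66.        ] [539.80417981 274.27846945  66.        ] 316.67958384843905
shift [288.7 125.2 -94.2] turn [-0.    -0.    -0.001]
```

The pin is clear of the lug: its tail is at image row 162 as expected, with bare table beyond it. The bowl centre is at about (550,373). I'll carry the pin there.

```bash
python3 -m inch '[[[0,0,-25,0,0,0,0],[0,0,-60,0,0,0,0],[0,0,-100,0,0,0,0],[0,0,-124,0,0,0,0],[40,20,-124,0,0,0,0],[80,40,-124,0,0,0,0],[120,60,-124,0,0,0,0],[160,80,-124,0,0,0,0],[200,100,-124,0,0,0,0],[240,120,-124,0,0,0,0],[270,125,-124,0,0,0,0],[287,129,-124,0,0,0,0],[287,129,-124,0,0,0,0],[287,129,-124,0,0,0,0],[287,129,-124,0,0,0,0]]]'
python3 - <<'E'
from h import *
go((557.6,347.1,57),106.45)
f,K,C=cam('wrist');o=status.get_obs();a=np.radians(106.45);x=np.array([np.cos(a),np.sin(a),0])
# bowl in wrist view: white extent
hsv=cv2.cvtColor(f,cv2.COLOR_RGB2HSV);m=((hsv[...,1]<45)&(hsv[...,2]>120)).astype(np.uint8)
p=proj(K,C,(550,373,20)).astype(int)
_,l,st,ce=cv2.connectedComponentsWithStats(m);i=1+st[1:,4].argmax();print(p,st[i],ce[i])
ys,xs=np.where(l==i)
L=(xs.min(),ys[xs==xs.min()].mean());Q=(xs.max(),ys[xs==xs.max()].mean());T=(xs[ys==ys.min()].mean(),ys.min())
for q in(L,Q,T):print(q,plane(K,C,q,66))
E
```

```text
t: 24.55
ee_pos: [556.6, 346.1, 179.7]
orientation: [-1.882, -2.515, 0.001]
ft_force: [-0.2, -0.0, -1.1]
width: 12.2
grasp_force: 30.0
shift [  0.8   1.3 122.7] turn [-0.001  0.001 -0.001]
[280 165] [  180    70   213   213 33068] [285.51007016 169.53755897]
(np.int64(180), np.float64(173.0)) [481.33586166 356.00884035  66.        ]
(np.int64(392), np.float64(176.5)) [624.99264907 395.70113587  66.        ]
(np.float64(284.0), np.int64(70)) [531.88793707 441.4796244   66.        ]
```

```bash
python3 -m inch '[[[0,3,30,0,0,0,0],[0,3,65,0,0,0,0],[0,3,95,0,0,0,0],[0,3,115,0,0,0,0],[0,3,123,0,0,0,0],[0,3,123,0,0,0,0],[0,3,123,0,0,0,0]]]'; python3 -m inch '[[[0,0,0,0,0,0,25],[0,0,0,0,0,0,25],[0,0,0,0,0,0,25],[0,0,0,0,0,0,25],[0,0,-30,0,0,0,25],[0,0,-75,0,0,0,25],[0,0,-120,0,0,0,25],[0,0,-140,0,0,0,25],[0,0,-140,0,0,0,25],[0,0,-140,0,0,0,25],[0,0,-140,0,0,0,25]]]'
python3 - <<'E'
from h import *
f,K,C=cam('wrist')
p=proj(K,C,(553,373,20)); yy,xx=np.mgrid[:420,:560]; r=np.hypot(xx-p[0],yy-p[1])
g=cv2.cvtColor(f,cv2.COLOR_RGB2GRAY).astype(int); print(p, np.median(g[r<75]))
m=((g<0.8*np.median(g[r<75]))&(r<75)).astype(np.uint8)
_,l,st,ce=cv2.connectedComponentsWithStats(m)
for i in range(1,len(st)):
    if st[i][4]>30: print(st[i],ce[i],plane(K,C,ce[i],15), f[l==i].mean(0))
E
```

```text
t: 25.3
ee_pos: [560.3, 348.5, 57.9]
orientation: [1.881, 2.515, 0.002]
ft_force: [-0.5, 0.7, 0.1]
width: 12.4
grasp_force: 30.0
t: 26.4
ee_pos: [558.5, 348.0, 194.8]
orientation: [-1.88, -2.515, 0.005]
ft_force: [-0.3, -0.2, 0.3]
width: 21.9
grasp_force: 0.0
[281.10046314 165.21729925] 185.0
[321 102  34  47 110] [338.45454545 121.55454545] [589.18339189 421.66021256  15.        ] [147.38181818 143.12727273 137.89090909]
[271 141  16  62 375] [276.248      178.52266667] [552.57491399 359.57125956  15.        ] [133.89866667 132.25066667 133.30133333]
[ 214  196   73   45 1355] [247.83099631 218.08339483] [538.07211905 316.81228387  15.        ] [146.46863469 142.17195572 137.05904059]
```

The pin lies in the bowl about 14 mm from its axis, and the gripper is clear and free. I'm letting it settle, then handing in.

```bash
python3 -m inch '[[[0,0,0,0,0,0,25],[0,0,0,0,0,0,25],[0,0,0,0,0,0,25],[0,0,0,0,0,0,25],[0,0,0,0,0,0,25],[0,0,0,0,0,0,25],[0,0,0,0,0,0,25],[0,0,0,0,0,0,25]]]'; python3 -c "
from workcell import ctrl; print(ctrl.close_job())"
```

```text
t: 27.25
ee_pos: [559.5, 348.6, 196.8]
orientation: [1.881, 2.516, 0.0]
ft_force: [1.2, 0.8, -0.1]
width: 22.0
grasp_force: 0.0
the job is handed in; nothing more can be done
None
```

I pressed the pin out until the punch's shoulder met the lug, laid the punch back in its rest and put the pin in the bowl; the job was handed in at about 27 s, no verdict was returned, and I viewed 11 pictures, one over the limit of 10.

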